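Lift the cookie cutter off the stamp caught inside it

TASK

The round steel cookie cutter on the small black stand is caught over the heavy brass stamp inside it, so that a straight pull brings the stamp up too. Lift the cutter by its blue grip just until you feel the stamp's weight, turn it until you feel the stamp drop free, and lift the cutter off so that the stamp stays on its stand; then set the cutter upright, not dropped, near the middle of the round wooden board and let go. Leave the timer, the foil baking cups and the cupcake next to the work where they are.

Things in the scene. Friction and masses are not known exactly. Their poses are not given: they have to be found in the camera images.
- cutter: loose round steel cookie cutter (outer part): a ring with a closed flat top, 66 mm outside and 62 mm inside diameter, 59 mm high, 0.17 kg, open below, with a grip on top. Origin: centre of its lower edge; z up along the ring's axis; x along the grip. At the start its lower edge rests on the stand, round the stamp.
- cutter_grip (a point): centre of the cutter's blue grip block, 72 mm above the lower edge: 40 mm long along the cutter's x, 14 mm thick along its y, 26 mm high (59 to 85 mm above the lower edge), on the flat steel top. To be pinched across its 14 mm from above.
- cutter_bead (a point): on the cutter's axis at the height of a bead inside the ring (22 to 26 mm above its lower edge; leaves a 53 mm bore) with three slots, evenly spaced, one along the cutter's +x. Raised 4 mm, the bead catches under the stamp's three pins and the stamp comes along. Over the slots, by 0.1 rad either way, the stamp drops back and the cutter is free: raised 15 mm it is past the pins.
- stamp: loose heavy brass stamp (inner part): cylinder, 48 mm diameter, 46 mm high, 0.3 to 0.5 kg. Origin: centre of its underside. It sits on a square key: turns 0.15 rad at most; only its weight holds it down. Three hidden pins round it, 120 degrees apart, point in unknown directions unrelated to its axes, so turning the cutter up to 1.9 rad one way may be needed. Raising it over 8 mm is a failure.
- stand: fixed black round foot, 100 mm in diameter, 12 mm high, with a 27.5 mm square steel key 13 mm high on it. Origin: centre of the underside, on the table. The stamp sits with its underside on the foot's top, 12 mm above the origin.
- rest: fixed round wooden board, 150 mm in diameter and 14 mm thick, pale in the middle. Origin: centre of its underside; the top is 14 mm above it. The cutter is to stand here.
- timer: loose bystander: white kitchen timer with red knob, 62 mm in diameter, 44 mm high; origin: centre of the underside.
- foil_cups: loose bystander: stack of foil baking cups, 72 mm in diameter, 61 mm high; origin: centre of the underside.
- vanilla_cupcake: loose bystander: cupcake with pale frosting, 74 mm in diameter, 73 mm high; origin: centre of the underside.
Not all that is in view belongs to the job. Leave any green or turquoise look-alike of the cutter alone.

How it is judged:
By the outcome, as a careful person would: the job done as asked, in the order asked, and still so for the second after the job is handed in, with the robot touching nothing.
It also fails if it takes over 61 s, if anything falls off the work surface, if the arm or the gripper's body presses on something with over 40 N, if the wrist force passes 120 N, or if a joint passes its speed limit or range.

ROBOT

A 6-joint arm with a two-finger parallel gripper is mounted at the origin on a cart in front of the work surface, level with it; the furniture and walls round the work are solid. World frame = base frame: x ahead of the robot, y to its left, z up, the work surface at z = 0. Lengths are in m, angles in rad, forces in N, time in s.
With the tool pointing down it reaches from about 0.325 to 0.9 m from the base axis. Payload 6.1 kg.
Tool frame: the origin (TCP) lies midway between the tips of the shut fingers; the grasp point (between the pads) lies 19 mm behind it; x points along the fingers, y is the direction in which the jaws open and shut, and the axes are right-handed (so a half turn about x gives the same grasp; the last joint's range is limited). The gripper opens to 85 mm and grips with 20 to 120 N. Pads are 22 mm wide; open, the fingers measure 114 mm over their backs; the gripper's body (76 mm by 85 mm) begins 54 mm behind the grasp point. The pads swing forward as they close: fully open they stand 13 mm farther back than shut.
Start: joints at [1.073, 0.22, 1.526, -0, 1.395, -0.126], TCP at [0.227, 0.582, 0.231] pointing down, gripper open.
Joint ranges: [-2.98, 2.98], [-0.91, 2.08], [0.09, 2.57], [-1.24, 4.39], [0.2, 2.65], [-2.68, 2.68]. Speed limits (rad/s): [2.57, 2.57, 3.01, 3.14, 3.14, 3.14].

INTERFACE

Orientations are given as [roll, pitch, yaw] about the fixed x, y, z axes, in that order (R = Rz(yaw) Ry(pitch) Rx(roll)).
In Python, from plant import movep, move_l, set_joints, gripper_to, hold, inverse_kinematics, observe, get_image, get_calibration, Unreachable, job_done gives the robot as it stands. Calls block until the motion is done:
- movep(position, orientation): joint-space move of the TCP to a pose.
- move_l(position, feed=0.15, rotation=None, max_force=None): straight line of the TCP; rotation=None keeps the orientation; feed is the mean speed in m/s. With max_force (N) it stops when the force on the tool has changed by that much, and returns True; else False.
- set_joints(angles): joint-space move.
- gripper_to(opening, f_grip=None): finger opening in m; f_grip is the grip in N (None keeps the last); returns when the fingers have stopped.
- hold(seconds).
- inverse_kinematics(position, orientation): joint angles nearest the present ones, or None.
- observe(): the state.
- get_image(name): name is "side" or "top"; returns (picture, depth): 400x640x3 uint8, red, green, blue; 400x640 float32, m along the optical axis (not along the pixel's ray), 0 where there is no reading.
- get_calibration(name): a dict with "intrinsics" (3x3 intrinsics, pixels), "world_from_camera" (4x4, takes a point from camera to world coordinates). Camera axes: x right, y down, z forward; pixel columns grow to the right and rows downward; lengths in m; the calibration is good to about 2 mm. A picture is of the moment at which its call begins. get_calibration takes no time and is no camera call.
A pose or a line that the arm cannot do raises Unreachable and nothing moves.
- job_done(): hands the job in, once; it reports no verdict.
The state is a dict: "time_s": time; "q": joint angles; "joint_velocities": joint speeds; "joint_torque": joint torques, N m; "eef_pos": TCP position; "tcp_rot": TCP orientation; "ft_force": force on the tool from outside, world axes, zero at the start; "torque": the same for the moment, N m; "opening": finger opening in m.
Only numpy, scipy, OpenCV 4.12 (cv2) and the standard library are available. Lean on these libraries where they do the work, as an engineer would, in place of code of your own. Each camera call takes 0.05 s, during which the arm holds its last target. There are 200 camera calls.

## Working session

There is one attempt and no reset: what is moved stays moved. The work goes in short steps, each a Python script; the robot and the scene stay as the last script left them, time stands still between calls to the robot, and variables do not carry over. Pictures are saved under pics/ and viewed, about 8 in all and at most 12, crops included, and the job is handed in when it is done.

```bash
ls; mkdir -p pics; python3 - <<'E'
from plant import *
import cv2,numpy as np
for n in("top","side"):
    p,d=get_image(n); cv2.imwrite(f"pics/{n}0.png",p[:,:,::-1]); np.save(f"{n}0.npy",d)
    c=get_calibration(n); print(n,np.round(c["intrinsics"],1).tolist(),np.round(c["world_from_camera"],3).tolist())
o=observe(); print(o["time_s"],o["tcp_rot"],o["ft_force"],o["opening"])
E
```

```text
pics
top [[424.9, 0.0, 320.4], [0.0, 424.9, 196.9], [0.0, 0.0, 1.0]] [[0.021, -0.997, 0.073, 0.481], [-1.0, -0.022, -0.015, -0.13], [0.016, -0.072, -0.997, 0.99], [0.0, 0.0, 0.0, 1.0]]
side [[442.3, 0.0, 324.2], [0.0, 442.3, 197.1], [0.0, 0.0, 1.0]] [[0.995, -0.045, 0.085, 0.474], [-0.096, -0.541, 0.836, -0.976], [0.009, -0.84, -0.543, 0.62], [0.0, 0.0, 0.0, 1.0]]
0.1 [-1.70257544  1.56903899 -2.07436908] [-0.59414282 -0.84323667  0.66272353] 0.08548431707492028
```

View pics/top0.png

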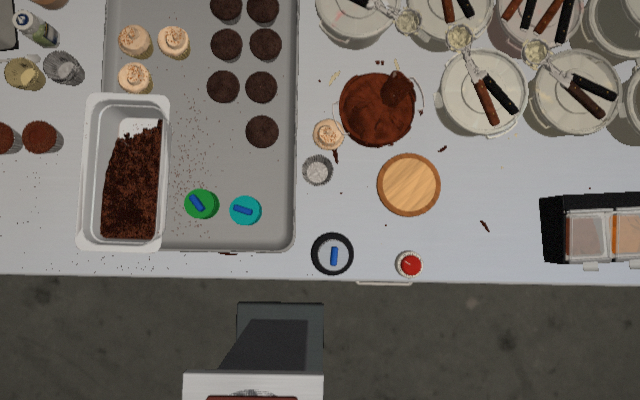

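View pics/side0.png

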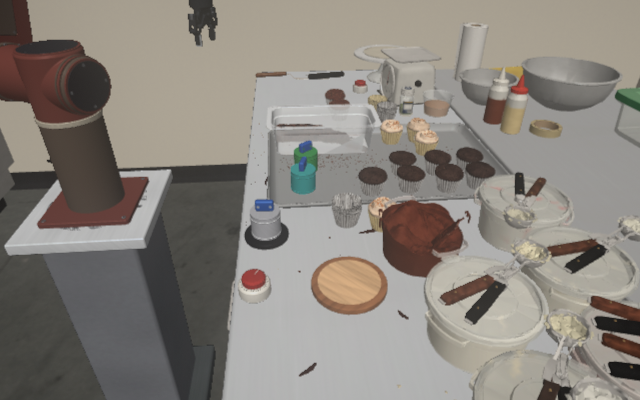

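Top view candidates: the green look-alike (201,203), the turquoise look-alike (245,210), and the bare steel cutter with blue grip on the black stand (333,254). I choose the steel one. Board at (408,184), timer (409,264), foil cups (317,170), cupcake (328,134).

```bash
cat > h.py <<'E'
from plant import *
import cv2,numpy as np
def ray(n,uv,z):
    c=get_calibration(n);T=np.array(c["world_from_camera"]);d=T[:3,:3]@np.linalg.solve(np.array(c["intrinsics"]),[uv[0],uv[1],1.])
    return T[:3,3]+d*(z-T[2,3])/d[2]
def project(n,P):
    c=get_calibration(n);T=np.array(c["world_from_camera"]);p=np.array(c["intrinsics"])@(T[:3,:3].T@(np.array(P)-T[:3,3]));return p[:2]/p[2]
def blue(n,bgr,box):
    """blue mask blob inside box (u0,v0,u1,v1), mask"""
    u0,v0,u1,v1=box;hsv=cv2.cvtColor(bgr,cv2.COLOR_BGR2HSV)
    m=cv2.inRange(hsv,(100,120,50),(130,255,255));k=np.zeros_like(m);k[v0:v1,u0:u1]=m[v0:v1,u0:u1];return k
def world_pts(n,mask,d,):
    v,u=np.nonzero(mask&(d>0));c=get_calibration(n);T=np.array(c["world_from_camera"])
    P=np.linalg.solve(np.array(c["intrinsics"]),np.stack([u,v,np.ones(len(u))]))*d[v,u]
    return (T[:3,:3]@P).T+T[:3,3]
E
python3 - <<'E'
from h import *
for n,box in(("top",(310,235,358,275)),("side",(250,190,280,218))):
    im=cv2.imread(f"pics/{n}0.png");d=np.load(f"{n}0.npy");m=blue(n,im,box)
    P=world_pts(n,m,d);t=P[P[:,2]>P[:,2].max()-.006]
    r=cv2.minAreaRect(((t[:,:2])*1000).astype(np.float32))
    print(n,len(P),P[:,2].max(),len(t),t.mean(0),"rect mm",r)
    pts=np.argwhere(m)[:,::-1]; print(pts.mean(0),cv2.minAreaRect(pts.astype(np.float32)))
    hsv=cv2.cvtColor(im,cv2.COLOR_BGR2HSV)
im=cv2.imread("pics/top0.png");d=np.load("top0.npy");hsv=cv2.cvtColor(im,cv2.COLOR_BGR2HSV)
def circ(name,box,lo,hi,z):
    u0,v0,u1,v1=box;m=cv2.inRange(hsv[v0:v1,u0:u1],lo,hi)
    c=max(cv2.findContours(m,0,2)[0],key=cv2.contourArea);
    p=cv2.fitEllipse(cv2.convexHull(c));uv=(p[0][0]+u0,p[0][1]+v0);w=ray("top",uv,z);print(name,np.round(uv,1),np.round(p[1],1),np.round(w,4))
circ("board",(370,145,447,222),(5,70,60),(25,255,255),.014)
circ("stand",(305,228,360,280),(0,0,0),(180,255,60),.012)
circ("timer",(393,248,426,282),(0,120,80),(180,255,255),.044)
for nm,uv,z in(("cups",(317.5,169),.061),("cupcake",(328,133),.07)):print(nm,ray("top",uv,z))
im2=cv2.imread("pics/side0.png")
a=cv2.resize(im[225:285,300:420],None,fx=5,fy=5,interpolation=cv2.INTER_CUBIC);b=cv2.resize(im2[185:255,235:355],None,fx=5,fy=5,interpolation=cv2.INTER_CUBIC)
cv2.imwrite("pics/crop.png",np.vstack([a[:,:600],b[:,:600][:300]]))
print(observe()["tcp_rot"])
E
```

```text
top 117 0.10245335059223482 58 [ 0.42384005 -0.17371044  0.09777813] rect mm ((424.63916015625, -173.36441040039062), (12.061087608337402, 35.93688201904297), 85.33983612060547)
[333.56779661 255.77118644] ((333.46722412109375, 255.8606719970703), (6.51857328414917, 18.107147216796875), 5.19442892074585)
side 157 0.09942889318251602 71 [ 0.42472211 -0.17716462  0.09645166] rect mm ((424.49822998046875, -176.93153381347656), (13.320428848266602, 37.095191955566406), 87.10952758789062)
[263.6918239  204.55345912] ((263.5, 205.0), (10.0, 17.0), 90.0)
board [408.3 184.6] [63.1 64.3] [ 0.5859 -0.3478  0.014 ]
stand [331.7 253.4] [42.1 42.5] [ 0.4238 -0.1734  0.012 ]
timer [410.7 264.7] [19.4 20.1] [ 0.4044 -0.3475  0.044 ]
cups [ 0.61069268 -0.13633274  0.061     ]
cupcake [ 0.68963054 -0.15760318  0.07      ]
[-1.70257544  1.56903899 -2.07436908]
```

View pics/crop.png

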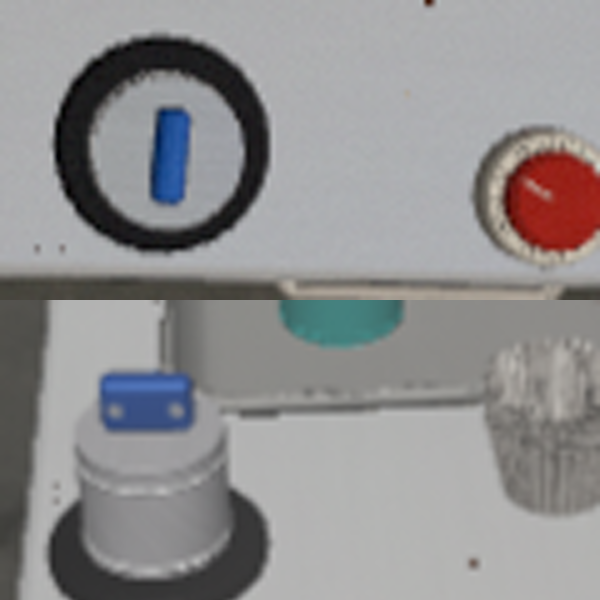

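The crop confirms bare steel cutter, blue grip along roughly world x (about −4°), on the black foot. Approaching.

```bash
cat >> h.py <<'E'
from scipy.spatial.transform import Rotation as Ro
def down(a):
    """tool pointing down, jaw axis y at world angle a"""
    x=np.array([0,0,-1.]);y=np.array([np.cos(a),np.sin(a),0]);return Ro.from_matrix(np.stack([x,y,np.cross(x,y)],1)).as_euler("xyz")
C=np.array([.4243,-.1745])
E
python3 - <<'E'
from h import *
yaw=np.radians(-4)
for s in(1,-1):
    q=inverse_kinematics([*C,.2],down(yaw+s*np.pi/2)); print(s,None if q is None else np.round(q,3))
E
```

```text
1 [-0.562 -0.163  1.978  0.     1.326 -2.063]
-1 [-0.562 -0.163  1.978  0.     1.326  1.078]<sys>:0: UserWarning: Gimbal lock detected. Setting third angle to zero since it is not possible to uniquely determine all angles.
```

```bash
python3 -W ignore - <<'E'
from h import *
yaw=np.radians(-4);r=down(yaw+np.pi/2)
movep([*C,.17],r);gripper_to(.045,30);hold(.2)
o=observe();print(o["time_s"],o["ft_force"],o["eef_pos"])
print(move_l([*C,.0755],feed=.06,max_force=8))
o=observe();print(o["time_s"],o["ft_force"],o["eef_pos"],o["opening"])
p,d=get_image("side");cv2.imwrite("pics/g1.png",cv2.resize(p[150:270,200:360,::-1],None,fx=5,fy=5,interpolation=cv2.INTER_CUBIC))
E
```

```text
3.5417 [ 0.37051842 -0.36640757 -0.55318499] [ 0.4242928  -0.17450924  0.16999868]
False
5.2667 [-0.20773968  0.33149053  0.20005407] [ 0.42457726 -0.1746786   0.07588707] 0.04477065706168518
```

View pics/g1.png

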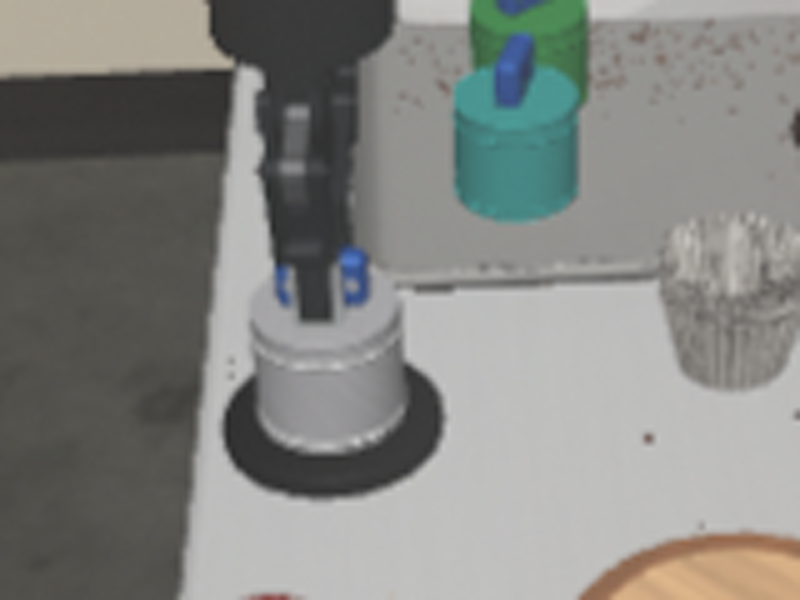

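Finger sits about 1–2 mm toward −x of grip centre (crop 317 vs 322 px); shift 1 mm, grip, lift with force feel.

```bash
python3 -W ignore - <<'E'
from h import *
def F(k=6):
    s=[]
    for _ in range(k): hold(.02);s.append(observe()["ft_force"])
    return np.mean(s,0)
p=observe()["eef_pos"]
move_l([.4253,-.1745,.0755],feed=.03)
f0=F();print("open",f0)
gripper_to(.008,60);o=observe();print("grip",o["opening"],o["time_s"],F(),o["eef_pos"])
for i in range(1,7):
    e=observe()["eef_pos"];move_l([.4253,-.1745,.0755+.001*i],feed=.02);f=F()
    print(i,np.round(f,2),round(observe()["eef_pos"][2],4))
    if f[2]-f0[2]<-4.2 and i>=5:break
print(observe()["time_s"],np.round(observe()["q"],3))
p,d=get_image("side");cv2.imwrite("pics/g2.png",cv2.resize(p[150:270,200:360,::-1],None,fx=5,fy=5,interpolation=cv2.INTER_CUBIC))
E
```

```text
open [-0.19399236  0.00292887 -0.09569271]
grip 0.012849622112669443 6.05 [-0.2621381   0.57167956  0.05108527] [ 0.42531601 -0.1744729   0.07551541]
1 [-0.53  0.24 -2.02] 0.0763
2 [-0.01 -0.01 -1.97] 0.0775
3 [-0.08 -0.41 -1.76] 0.0785
4 [-0.22  0.33 -2.83] 0.0794
5 [-0.06  0.18 -5.26] 0.0802
7.9 [-0.561 -0.006  2.077  0.     1.071 -2.062]
```

```bash
cat >> h.py <<'E'
def F(k=6):
    s=[]
    for _ in range(k): hold(.02);s.append(observe()["ft_force"])
    return np.mean(s,0)
E
python3 -W ignore - <<'E'
from h import *
move_l([.4253,-.1745,.0815],feed=.02);f=F();print(np.round(f,2),observe()["eef_pos"][2])
q0=np.array(observe()["q"]);a=0
while a<2.1:
    a+=.05;q=q0.copy();q[5]+=a;set_joints(q);f=F(5);o=observe()
    print(round(a,2),np.round(f,2),np.round(o["torque"][2],3),round(o["time_s"],2))
    if f[2]>-3.2 or o["time_s"]>38:break
print(o["eef_pos"],o["opening"])
p,d=get_image("side");cv2.imwrite("pics/g3.png",cv2.resize(p[150:270,200:360,::-1],None,fx=5,fy=5,interpolation=cv2.INTER_CUBIC))
E
```

```text
[ 0.06  0.16 -5.84] 0.08153345172618803
0.05 [ 0.03  0.06 -5.6 ] 0.027 8.63
0.1 [-0.21  0.06 -5.55] 0.029 8.97
0.15 [-0.44  0.25 -5.35] 0.028 9.3
0.2 [-0.03  0.04 -5.61] -0.004 9.63
0.25 [ 0.24 -0.08 -5.7 ] 0.036 9.97
0.3 [-0.39  0.17 -5.27] 0.02 10.3
0.35 [-0.47  0.12 -5.87] 0.007 10.63
0.4 [-0.22 -0.52 -6.05] 0.019 10.97
0.45 [ 0.03 -0.08 -5.17] -0.003 11.3
0.5 [ 0.02 -0.27 -5.73] 0.006 11.63
0.55 [ 0.3   0.03 -5.59] -0.0 11.97
0.6 [-0.16  0.11 -5.46] 0.016 12.3
0.65 [-0.3  -0.1  -5.61] -0.023 12.63
0.7 [-0.26  0.03 -5.68] 0.059 12.97
0.75 [-0.16  0.16 -5.75] 0.034 13.3
0.8 [-0.96 -0.12 -5.27] 0.006 13.63
0.85 [-0.79 -0.21 -5.48] -0.02 13.97
0.9 [-0.74 -0.01 -5.71] 0.028 14.3
0.95 [-1.06  0.05 -5.76] 0.001 14.63
1.0 [-0.99 -0.14 -5.55] -0.002 14.97
1.05 [-0.52 -0.01 -5.3 ] 0.036 15.3
1.1 [-0.39 -0.1  -1.78] -0.034 15.63
[ 0.4258285  -0.17492062  0.08210996] 0.01284823208348377
```

Stamp dropped at about 1.1 rad (Fz −5.6 → −1.8 N). Turn a bit further to centre in the slot and lift gently.

```bash
python3 -W ignore - <<'E'
from h import *
q=np.array(observe()["q"]);q[5]+=.06;set_joints(q);f=F();print(np.round(f,2))
p=np.array(observe()["eef_pos"]);z0=p[2];ok=True
for dz in(.002,.004,.006,.008,.010,.013,.017,.022):
    s=move_l([p[0],p[1],z0+dz],feed=.03,max_force=2.2);f=F();print(dz,s,np.round(f,2))
    if s and f[2]<-3.3:
        move_l([p[0],p[1],z0],feed=.03);ok=False;break
if ok:
    print(move_l([p[0],p[1],.170],feed=.06,max_force=6))
print(observe()["eef_pos"],F(),observe()["time_s"],np.round(observe()["q"],2))
p,d=get_image("side");cv2.imwrite("pics/g4.png",cv2.resize(p[110:270,190:390,::-1],None,fx=4,fy=3.7,interpolation=cv2.INTER_CUBIC))
E
```

```text
[-0.85  0.1  -1.5 ]
0.002 False [-1.02 -0.22 -1.08]
0.004 False [-0.84 -0.1  -1.1 ]
0.006 False [-0.93  0.09 -1.06]
0.008 False [-1.29 -0.07 -1.32]
0.01 False [-1.38  0.18 -1.24]
0.013 False [-1.56 -0.22 -1.34]
0.017 False [-1.14  0.21 -1.05]
0.022 False [-1.34 -0.2  -0.92]
False
[ 0.42557399 -0.17479842  0.16946422] [-0.58473454  0.14149909 -1.54122783] 20.275 [-0.56 -0.13  2.01 -0.    1.26 -0.9 ]
```

View pics/g4.png

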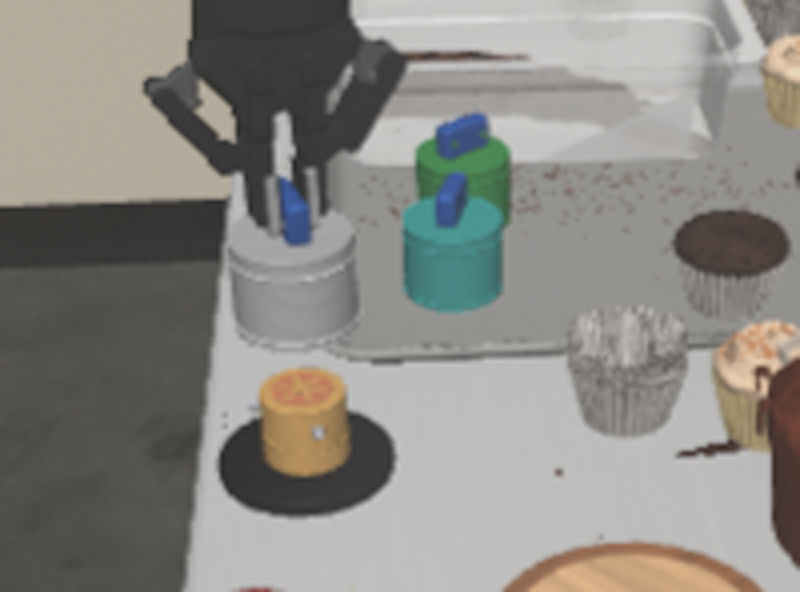

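The picture shows the cutter held level, and the brass stamp (crop 305,420) seated on its stand. Checking clearance around the board from the first depth image, then carrying over.

```bash
python3 -W ignore - <<'E'
from h import *
B=np.array([.583,-.349])
d=np.load("top0.npy");P=world_pts("top",np.full(d.shape,255,np.uint8),np.where(d>0,d,0)) if 0 else world_pts("top",d>0,d)
r=np.hypot(P[:,0]-B[0],P[:,1]-B[1])
for z in(.03,.07,.12,.15):
    k=P[:,2]>z;print(z,r[k].min(),P[k][r[k].argmin()])
print(move_l([*B,.17],feed=.12),observe()["time_s"],F())
print(move_l([*B,.086],feed=.06,max_force=6))
f0=F();print(f0,observe()["eef_pos"])
p,d=get_image("side");cv2.imwrite("pics/g5.png",cv2.resize(p[170:330,250:450,::-1],None,fx=4,fy=3.7,interpolation=cv2.INTER_CUBIC))
E
```

```text
0.03 0.09663678298037678 [ 0.66061735 -0.29143078  0.09855958]
0.07 0.09663678298037678 [ 0.66061735 -0.29143078  0.09855958]
0.12 0.1952904719078749 [ 0.70577177 -0.50087317  0.12102333]
0.15 0.49863453056659884 [ 0.89205834 -0.74030466  0.20386454]
False 22.425 [ 0.056554   -0.13497292 -1.31442677]
False
[-0.35039712  0.19547355 -1.60459198] [ 0.58327461 -0.34921563  0.08656787]
```

View pics/g5.png

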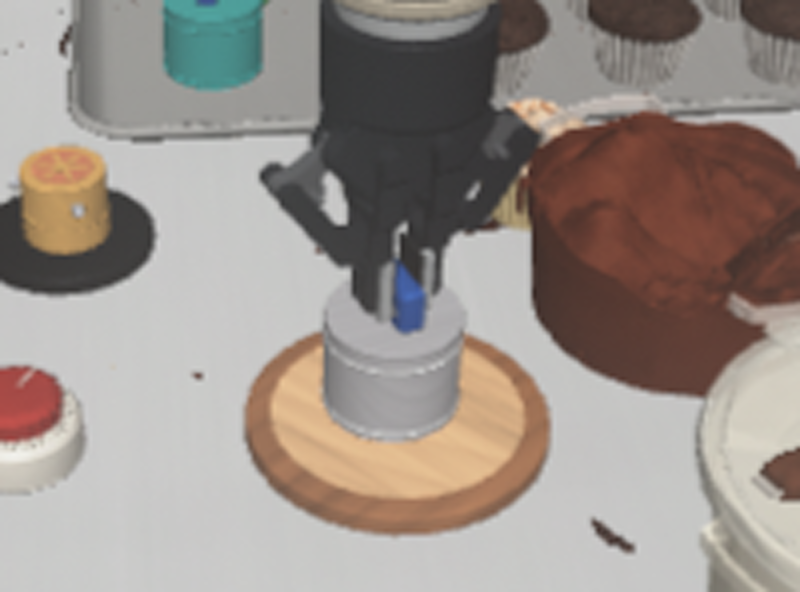

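```bash
python3 -W ignore - <<'E'
from h import *
im=cv2.imread("pics/side0.png");hsv=cv2.cvtColor(im,cv2.COLOR_BGR2HSV)
m=cv2.inRange(hsv[250:320,300:400],(5,70,150),(25,255,255));c=max(cv2.findContours(m,0,2)[0],key=cv2.contourArea)
e=cv2.fitEllipse(cv2.convexHull(c));uv=(e[0][0]+300,e[0][1]+250);print(uv,e[1],ray("side",uv,.014))
# now: expected projection of ring's lower edge in crop pixels
for n in [0]:
    a=np.linspace(0,2*np.pi,72);pr=np.array([project("side",[.583+.033*np.cos(t),-.349+.033*np.sin(t),.0866-.0635]) for t in a])
    print("lower edge expected crop u",(pr[:,0].min()-250)*4,(pr[:,0].max()-250)*4,"v max",(pr[:,1].max()-170)*3.7)
E
```

```text
(349.6592674255371, 284.2942428588867) (52.371795654296875, 67.52263641357422) [ 0.58845645 -0.35680778  0.014     ]
lower edge expected crop u 317.86293876544323 454.1579885171807 v max 445.61820536281533
```

Board from the side view is about 8 mm further in −y; compromise at (0.585, −0.355), then lower by feel.

```bash
python3 -W ignore - <<'E'
from h import *
B=np.array([.585,-.355])
move_l([*B,.086],feed=.04);print(F(),observe()["eef_pos"])
s=move_l([*B,.074],feed=.01,max_force=2.5);o=observe();print(s,F(),o["eef_pos"],o["time_s"])
if s and .073<o["eef_pos"][2]<.081:
    gripper_to(.022);hold(.2);print(F(),observe()["opening"])
    gripper_to(.04);p=observe()["eef_pos"]
    print(move_l([p[0],p[1],.2],feed=.06,max_force=6))
    movep([.45,0.1,.25],down(np.pi/2))
p,d=get_image("side");p2,d2=get_image("top");np.save("top1.npy",d2);cv2.imwrite("pics/top1.png",p2[:,:,::-1]);cv2.imwrite("pics/side1.png",p[:,:,::-1])
cv2.imwrite("pics/end.png",np.vstack([cv2.resize(p[180:330,220:460,::-1],(640,300)),cv2.resize(p2[120:290,290:460,::-1],(300,300))[:, :].copy() if 0 else cv2.resize(p2[130:280,280:460,::-1],(640,290))]))
print(observe()["time_s"],observe()["eef_pos"])
E
```

```text
[-0.13951135  0.02351571 -2.07899926] [ 0.58494595 -0.35507595  0.08590931]
True [ 0.7824775  -0.28064882  5.69658382] [ 0.58507905 -0.35493184  0.07749173] 25.4583
[-0.22856788  0.08631377  0.11866545] 0.021909541055893125
False
30.4917 [0.45049744 0.09923765 0.24988815]
```

View pics/end.png

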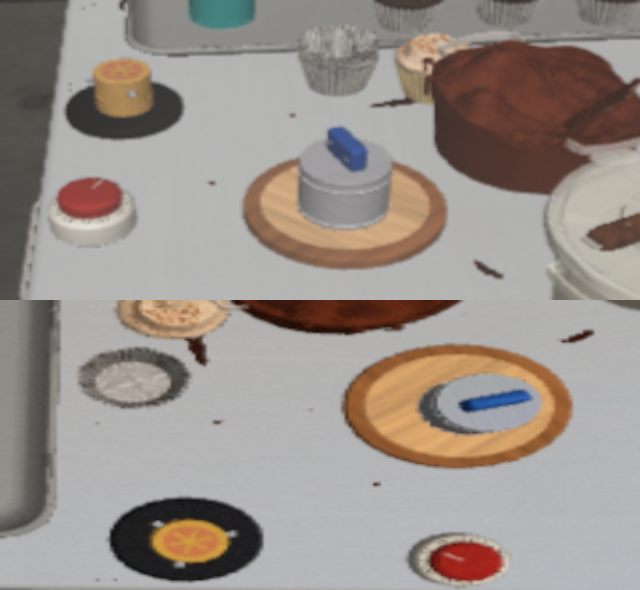

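```bash
python3 -W ignore - <<'E'
from h import *
d=np.load("top1.npy");P=world_pts("top",d>0,d);r=np.hypot(P[:,0]-.585,P[:,1]+.355)
k=(r<.06)&(P[:,2]>.066)&(P[:,2]<.08);c,R=cv2.minEnclosingCircle((P[k][:,:2]*1000).astype(np.float32));print("cutter top",c,R,P[k].mean(0))
k=(r<.1)&(P[:,2]>.008)&(P[:,2]<.02);print("board",cv2.minEnclosingCircle((P[k][:,:2]*1000).astype(np.float32)))
a=cv2.imread("pics/top0.png").astype(int);b=cv2.imread("pics/top1.png").astype(int);D=np.abs(a-b).sum(2)
for n,(u,v) in dict(timer=(410,264),cups=(317,170),cake=(328,134)).items():print(n,(D[v-20:v+20,u-18:u+18]>90).sum())
E
```

```text
cutter top (585.050048828125, -354.13055419921875) 33.037593841552734 [ 0.58435584 -0.35198282  0.07285404]
board ((586.9378051757812, -348.3475646972656), 75.21368408203125)
timer 0
cups 0
cake 0
```

Cutter is 6 mm from the board's centre and upright, and the bystanders haven't moved. Handing in.

```bash
python3 -c "
from plant import *
job_done()"
```

```text
the job is handed in; nothing more can be done
```

I lifted the cutter until the wrist felt the stamp's weight (about −5.6 N) and turned it until the stamp dropped free at about 1.1 rad (force back to about −1.8 N). I then lifted the cutter off, lowered it onto the board until I felt contact (TCP at 77.5 mm, as predicted), and let go. The job was handed in at about 30.5 s on the robot's clock, well under the 61 s limit.

**Last checks:**
- **Stamp:** it sits on its stand in both camera views.
- **Cutter:** it stands upright with its top at 73 mm, about 6 mm from the board's centre in the top view.
- **Timer, foil cups and cupcake:** the top image around each shows no change from the start.
- **Arm:** it is parked clear of everything.

**Disagreement:** the two cameras put the board's centre about 9 mm apart, so I aimed between the two positions.

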